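# Put the bell hammer behind the sliding guard pane of the key case

### The arm

A 6-joint arm with a two-finger parallel gripper is mounted at the origin on the work surface. World frame = base frame: x ahead of the robot, y to its left, z up, the work surface at z = 0. Lengths are in m, angles in rad, forces in N, time in s.
With the tool pointing down it reaches from about 0.375 to 0.9 m from the base axis. Payload 3.1 kg.
Tool frame: the origin (TCP) lies midway between the tips of the shut fingers; the grasp point (between the pads) lies 19 mm behind it (manip.pinch_z is the distance from the TCP to the grasp point, in m); z points along the fingers, y is the line along which they close (so a half turn about z gives the same grasp; the last joint's range is limited). The gripper opens to 85 mm and grips with 20 to 120 N. Pads are 22 mm wide; open, the fingers measure 114 mm over their backs; the gripper's body (76 mm by 85 mm) begins 54 mm behind the grasp point. The pads swing forward as they close: fully open they stand 13 mm farther back than shut.
Start: joints at [1.028, 0.527, 1.433, -0, 1.181, -0.178], TCP at [0.222, 0.584, 0.2] pointing down, gripper open.
Joint ranges: [-3.08, 3.08], [-0.75, 2.2], [0.22, 2.44], [-1.43, 4.57], [0, 2.65], [-2.85, 2.85]. Speed limits (rad/s): [2.79, 2.79, 3.14, 3.14, 3.14, 3.14].

### API

Orientations are given as a unit quaternion [x, y, z, w].
In Python, from station import manip, viewer, ticket gives the robot as it stands.
- The arm moves only by the shell command python3 -m creep 'ROWS' [FORCE]. ROWS is JSON, a list of rows, each an object with "slide": the shift along the tool's x, y, z in cm, a list of three; "angular": the turn, a rotation vector about the tool's x, y, z in rad, a list of three; "claw": the opening, from -1 (shut) to 1 (fully open). A call has 1 to 10 rows; each row shifts and turns the commanded pose from where the row before left it, along the tool's axes as they then stand; what a row does not reach is not made up. A row lasts 1/12 s, in which the tool goes at most 41.7 mm and 7.16 degrees, less where a joint would pass 70% of its speed; a pose out of reach is approached as far as the arm can. A call with a gripper value outside its range is refused whole. The fingers move at their own pace and stop on an object; FORCE is the grip in N (left out, the last holds). Time passes only in rows, so rows that do not move let the fingers close. It gives the time, the measured TCP pose, the force, the opening and the grip force at its end, in the units of the state.
- manip.sense(): the state, without advancing time (a new reading comes with each control period).
- viewer.snapshot(name): name is "scene" or "side" or "wrist"; returns the picture (420x560x3 uint8, blue, green, red); there is no depth.
- viewer.calibration(name): a dict with "fov_y" (degrees; the focal length in pixels is half the picture's height over the tangent of half this angle, whatever the lens; pixels are square), "cx", "cy" (the principal point, pixels), "T" (4x4, takes a point from camera to world coordinates); the wrist camera has in their place "tool_from_camera" (4x4, takes a point from camera to tool coordinates, whose origin is the TCP and whose axes are the flange's). Camera axes: x right, y up, looking along -z (the intrinsics and any distortion apply to the point x, -y, -z); pixel columns grow to the right and rows downward; lengths in m; the calibration is good to about 2 mm. A picture is of the moment at which its call begins: read the wrist's pose just before it. calibration takes no time and is no camera call.
- ticket.sign_off(): hands the job in; it is judged then, once.
The state is a dict: "t": time; "q": joint angles; "qd": joint speeds; "tau": joint torques, N m; "tcp_pos": TCP position; "tool_rot": TCP orientation; "force": force on the tool from outside, world axes, zero at the start; "ft_torque": the same for the moment, N m; "finger_gap": opening from 0.0 (shut) to 1.0 (fully open); "gripper_force": force on a finger pad.
Only numpy, scipy, OpenCV 4.12 (cv2) and the standard library are available. Lean on these libraries where they do the work, as an engineer would, in place of code of your own. Each camera call takes 0.05 s, during which the arm holds its last target. There are 200 camera calls.

### The job

Put the iron bell hammer away: slide the clear guard pane of the slanted key case fully open, lay the hammer flat along the sloping bay with its knobbed head on the red felt end, let go of it, then slide the pane fully shut over it. Leave everything else on the stone where it stands.

Things in the scene. Friction and masses are not known exactly. Their poses are not given: they have to be found in the camera images.
- case: Slant-front blue plank key case, fixed. Origin: on the table under the middle of its hammer bay; x level into the case (away from the robot), y along the case, z up. It spans y = -146 to 391 mm; dark plinth x = -88 to 88 mm, 58 mm high; highest fixed edge of the sloping part about 200 mm up. A hook rail stands behind it.
- hook_rail (a point): Middle of the blue hook rail's front face on two posts behind the case, 302 mm up, 34 mm high, 110 mm behind case origin (x), 537 mm long; axes as the case's. Three iron hooks, at case y = -50, 110, 270 mm, jut forward to case x = 60 mm at 285 to 315 mm height, above the upper edge of the case; keys hang from the two at +y, down to 165 mm.
- bed: Sloping wooden floor of the hammer bay, rising away from the robot at 27 degrees. Origin: middle of its top surface, 115 mm up; x up the slope, y along the case (level), z square out of it. Bay inside: x -65 to 65, y -115 to 115 mm; walls 12 mm thick, 55 mm high. Red felt for the hammer's head at y = -112 to -58 mm. At y = 127 to 370 mm a closed plank top at z = 55 mm, where the open pane parks.
- pane (a joint): Sliding guard pane: clear sheet in a wooden frame, 150 (up the slope) x 250 mm, between 58 and 66 mm above the bay floor, running level along the bed's y. Value in m: 0 = fully shut over the bay, 0.235 = fully open (moved to the bed's +y). It slides with a few newtons and stays where left.
- pane_handle (a point): Middle of the pane's brass bar handle: bar 90 mm long up the slope, 14 x 14 mm thick, its middle 95 mm out of the bay floor (29 mm over the pane), at bed x = 0, y = -60 mm + pane value. Two feet 12 mm thick, 38 mm either side of the middle. Axes as the bed's.
- hammer: Dark iron bell hammer lying flat, 180 mm long, 0.4 kg. Origin: on its underside below its middle; x along the handle to the head, z up. Handle: 18 x 18 mm square bar, axis 20 mm above the underside, free from x = -76 to 48 mm. Head: cross cylinder 40 mm thick with round knobs, x = 50 to 90 mm, 90 mm long in y. Pommel 40 mm across at x = -90 to -76 mm. Balance point near x = 35 mm.
- hammer_mid (a point): Middle of the hammer on the handle's axis (20 mm above the origin). Axes as the hammer's.
- hammer_head (a point): Centre of the hammer's knobbed head, 70 mm from its middle. Axes as the hammer's.
- ladle: Carved birch collection ladle (bystander), 215 mm long; origin on its underside at mid length, x towards the bowl (80 mm diameter, 34 mm high).
- sconce: Tin wall sconce standing on its round foot (bystander), 110 mm across, 200 mm high; origin under its foot's centre.
- latch: Brass thumb latch lying flat (bystander), 45 x 130 x 36 mm, long along its y; origin under its centre.
- candle_box: Cardboard candle box (bystander), 90 x 160 x 50 mm; origin under its centre.
- candlestick: Turned brass candlestick (bystander), 90 mm foot, 115 mm high; origin under its centre.
- wax_tin: Round wax tin (bystander), 80 mm diameter, 45 mm high; origin under its centre.
- hymnal: Thick red hymnal lying flat (bystander), 120 x 170 x 40 mm; origin under its centre.

How it is judged:
By the outcome, as a careful person would: the job done as asked, in the order asked, and still so for the second after the job is handed in, with the robot touching nothing.
It also fails if it takes over 72 s, if anything falls off the work surface, if the arm or the gripper's body presses on something with over 40 N, if the wrist force passes 120 N, or if a joint passes its speed limit or range.

## Working session

There is one attempt and no reset: what is moved stays moved. The work goes in short steps, Python scripts to look and compute and a shell command to move; the robot and the scene stay as the last step left them, time stands still between calls to the robot, and variables do not carry over. Pictures are saved under pics/ and viewed, at most 13 in all, crops included, and the job is handed in when it is done.

```bash
mkdir -p pics; ls
python3 - <<'E'
from station import manip, viewer, ticket
import cv2, numpy as np
a=viewer.snapshot("scene");b=viewer.snapshot("side");w=viewer.snapshot("wrist")
np.savez('v0.npz',scene=a,side=b,wrist=w)
cv2.imwrite('pics/scene0.png',a);cv2.imwrite('pics/side0.png',b)
np.set_printoptions(precision=4,suppress=True)
for n in("scene","side","wrist"):print(n,viewer.calibration(n))
print(manip.sense(),manip.pinch_z)
E
```

```text
pics
scene {'fov_y': 44.523148897132685, 'cx': 284.9944323306893, 'cy': 216.38172811922425, 'T': array([[ 0.494 , -0.6267,  0.6027,  1.575 ],
       [ 0.8694,  0.3662, -0.3318, -0.5392],
       [-0.0128,  0.6878,  0.7257,  1.4795],
       [ 0.    ,  0.    ,  0.    ,  1.    ]])}
side {'fov_y': 47.11876940282211, 'cx': 274.89301641088815, 'cy': 205.0494508782515, 'T': array([[ 0.8947,  0.342 , -0.2874,  0.1168],
       [-0.4467,  0.6952, -0.5632, -0.7389],
       [ 0.0072,  0.6323,  0.7747,  1.2506],
       [ 0.    ,  0.    ,  0.    ,  1.    ]])}
wrist {'fov_y': 63.61663613736633, 'cx': 277.46984259251997, 'cy': 209.9606809402834, 'tool_from_camera': array([[-0.0002,  0.9645,  0.264 ,  0.0674],
       [ 1.    ,  0.0006, -0.0012,  0.0003],
       [-0.0013,  0.264 , -0.9645, -0.1741],
       [ 0.    ,  0.    ,  0.    ,  1.    ]])}
{'t': 0.15, 'q': array([ 1.0285,  0.5283,  1.4336, -0.    ,  1.1814, -0.1785]), 'qd': array([ 0.0004, -0.0008, -0.005 ,  0.0029, -0.0014,  0.0004]), 'tau': array([  0.0002, -44.2742, -17.8276,  -0.0003,   0.0056,  -0.    ]), 'tcp_pos': array([0.2221, 0.5836, 0.1994]), 'tool_rot': array([ 0.1809,  0.9835, -0.0008, -0.0003]), 'force': array([-0.659 , -0.0305, -0.0908]), 'ft_torque': array([ 0.0252, -0.0388,  0.0009]), 'gripper_force': 0.0, 'finger_gap': 0.999756896365367} 0.0187
```

View pics/scene0.png

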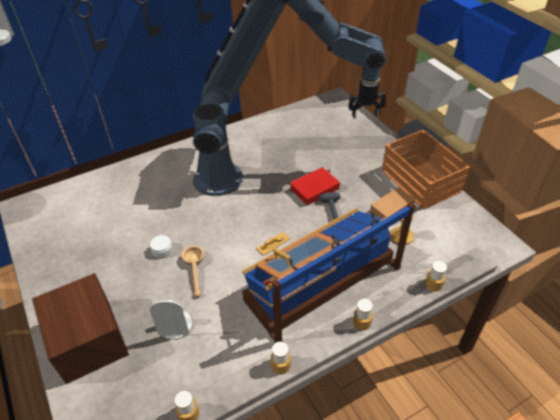

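View pics/side0.png

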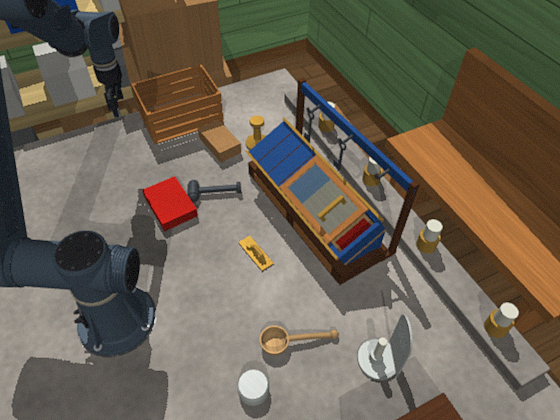

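The side view shows the hammer lying at about (193–240, 188) with its head beside the red hymnal. The case is on the right, with the pane partly open: handle near (332, 207), felt near (352, 234). I'll take enlarged crops for the pixel picks.

Run:
```python
import numpy as np,cv2
d=np.load('v0.npz')
c=d['side'][70:290,140:430];cv2.imwrite('pics/side_c.png',cv2.resize(c,None,fx=2.7,fy=2.7,interpolation=cv2.INTER_CUBIC))
c=d['scene'][160:340,230:430];cv2.imwrite('pics/scene_c.png',cv2.resize(c,None,fx=3.3,fy=3.3,interpolation=cv2.INTER_CUBIC))
```

```text
(no output)
```

View pics/side_c.png

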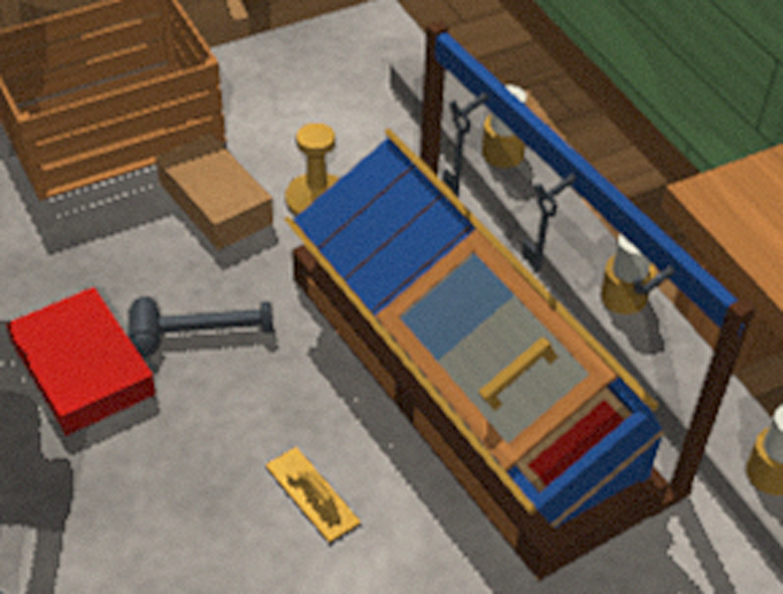

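View pics/scene_c.png

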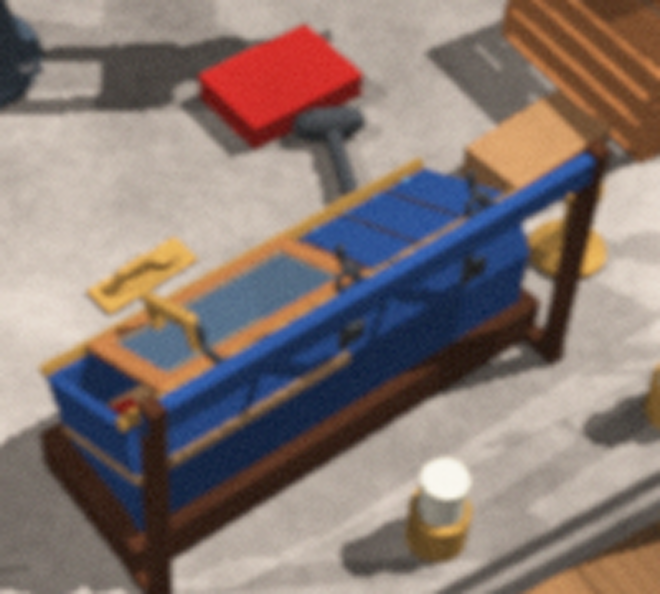

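The crops show these points.
- **Side crop:** hammer head (144, 327) and pommel (266, 318). Handle bar runs (487, 398) to (548, 345). Plinth front corners are (541, 578), (540, 545) and (296, 250).
- **Scene crop:** handle bar runs (150, 297) to (200, 325), and the plinth corner is at (47, 432).

Next I'll cast rays.

```bash
cat > h.py <<'E'
import numpy as np
from scipy.spatial.transform import Rotation as R
from station import manip, viewer
np.set_printoptions(precision=4,suppress=True)
def ray(n,u,v,pose=None):
    c=viewer.calibration(n);f=210/np.tan(np.radians(c['fov_y']/2))
    T=c['T'] if 'T' in c else pose@c['tool_from_camera']
    d=T[:3,:3]@np.array([(u-c['cx'])/f,-(v-c['cy'])/f,-1]);return T[:3,3],d/np.linalg.norm(d)
def onz(n,u,v,z,pose=None):
    o,d=ray(n,u,v,pose);return o+d*(z-o[2])/d[2]
def proj(n,P,pose=None):
    c=viewer.calibration(n);f=210/np.tan(np.radians(c['fov_y']/2))
    T=c['T'] if 'T' in c else pose@c['tool_from_camera']
    p=T[:3,:3].T@(np.asarray(P)-T[:3,3]);return np.array([c['cx']-f*p[0]/p[2],c['cy']+f*p[1]/p[2]])
def tri(r1,r2):
    (a,d),(b,e)=r1,r2;s=np.linalg.lstsq(np.c_[d,-e],b-a,rcond=None)[0]
    p,q=a+s[0]*d,b+s[1]*e;return (p+q)/2,np.linalg.norm(p-q)
def pose():
    s=manip.sense();T=np.eye(4);T[:3,:3]=R.from_quat(s['tool_rot']).as_matrix();T[:3,3]=s['tcp_pos'];return T
def S(u,v):return 140+u/2.7,70+v/2.7
def C(u,v):return 230+u/3.3,160+v/3.3
E
python3 - <<'E'
from h import *
for nm,n,f,u,v,z in [("head","side",S,144,327,.02),("pommel","side",S,266,318,.02),("head","scene",C,328,122,.02),
 ("A0","side",S,541,578,0),("A58","side",S,540,545,.058),("C58","side",S,296,250,.058),("A58","scene",C,47,432,.058),("A0","scene",C,48,460,0),
 ("hdl f","side",S,487,398,.2),("hdl b","side",S,548,345,.235),
 ("railL","side",S,437,35,.319),("railR","side",S,745,302,.319),("railLsc","scene",C,600,148,.319),("railRsc","scene",C,150,395,.319)]:
    print(nm,n,onz(n,*f(u,v),z))
print(tri(ray('side',*S(487,400)),ray('scene',*C(150,298))),tri(ray('side',*S(548,347)),ray('scene',*C(202,325))))
E
```

```text
head side [0.3536 0.3315 0.02  ]
pommel side [0.4963 0.2781 0.02  ]
head scene [0.3595 0.3373 0.02  ]
A0 side [ 0.6198 -0.1853  0.    ]
A58 side [ 0.6165 -0.1762  0.058 ]
C58 side [0.5655 0.3354 0.058 ]
A58 scene [ 0.6254 -0.1781  0.058 ]
A0 scene [ 0.6189 -0.1783  0.    ]
hdl f side [ 0.5996 -0.0699  0.2   ]
hdl b side [ 0.6737 -0.0603  0.235 ]
railL side [0.7604 0.3451 0.319 ]
railR side [ 0.8272 -0.154   0.319 ]
railLsc scene [0.7704 0.3635 0.319 ]
railRsc scene [ 0.8095 -0.152   0.319 ]
(array([ 0.6107, -0.05  ,  0.1731]), np.float64(0.008725001485091238)) (array([ 0.6893, -0.0361,  0.2047]), np.float64(0.010764047119603248))
```

```bash
cat >> h.py <<'E'
def casef(yaw,ox,oy):
    """case and bed frames in world"""
    Tc=np.eye(4);Tc[:3,:3]=R.from_euler('z',yaw).as_matrix();Tc[:2,3]=ox,oy
    s,c=np.sin(np.radians(27)),np.cos(np.radians(27))
    Tb=np.eye(4);Tb[:3,:3]=np.array([[c,0,-s],[0,1,0],[s,0,c]]);Tb[2,3]=.115
    return Tc,Tc@Tb
def axes(x,z):
    return np.c_[x,np.cross(z,x),z]
def plan(Rt,p,T=None):
    """rotvec (tool axes) from the present pose, then slide in cm along target tool axes; p = TCP target"""
    T=pose() if T is None else T
    rv=R.from_matrix(T[:3,:3].T@Rt).as_rotvec();n=int(np.ceil(np.degrees(np.linalg.norm(rv))/7))
    sl=100*Rt.T@(p-T[:3,3]);print('turn',n,'x',rv/max(n,1),'slide cm',sl,'rows',np.linalg.norm(sl)/4)
    return T
E
python3 - <<'E'
from h import *
Tc,Tb=casef(np.radians(6),.693,-.025);B=Tb[:3,:3]
Rt=axes(B[:,0],-B[:,2]);p=(Tb@[0,-.02,.25,1])[:3]
print(p);plan(Rt,p)
T=pose();T[2,3]+=.16;plan(Rt,p,T)
E
```

```text
[ 0.5822 -0.0568  0.3378]
turn 22 x [-0.0285  0.0069  0.1185] slide cm [32.2276 67.4479  0.898 ] rows 18.689308026424648
turn 22 x [-0.0285  0.0069  0.1185] slide cm [24.9638 67.4479 15.1541] rows 18.37466887595267
```

```bash
python3 -m creep '[{"slide":[0,0,-4],"angular":[-0.0285,0.0069,0.1185],"claw":1},{"slide":[0,0,-4],"angular":[-0.0285,0.0069,0.1185],"claw":1},{"slide":[0,0,-4],"angular":[-0.0285,0.0069,0.1185],"claw":1},{"slide":[0,0,-2],"angular":[-0.0285,0.0069,0.1185],"claw":1},{"slide":[0,0,0],"angular":[-0.0285,0.0069,0.1185],"claw":1},{"slide":[0,0,0],"angular":[-0.0285,0.0069,0.1185],"claw":1},{"slide":[0,0,0],"angular":[-0.0285,0.0069,0.1185],"claw":1},{"slide":[0,0,0],"angular":[-0.0285,0.0069,0.1185],"claw":1},{"slide":[0,0,0],"angular":[-0.0285,0.0069,0.1185],"claw":1},{"slide":[0,0,0],"angular":[-0.0285,0.0069,0.1185],"claw":1}]' && python3 -m creep '[{"slide":[0,0,0],"angular":[-0.0285,0.0069,0.1185],"claw":1},{"slide":[0,0,0],"angular":[-0.0285,0.0069,0.1185],"claw":1},{"slide":[0,0,0],"angular":[-0.0285,0.0069,0.1185],"claw":1},{"slide":[0,0,0],"angular":[-0.0285,0.0069,0.1185],"claw":1},{"slide":[0,0,0],"angular":[-0.0285,0.0069,0.1185],"claw":1},{"slide":[0,0,0],"angular":[-0.0285,0.0069,0.1185],"claw":1},{"slide":[0,0,0],"angular":[-0.0285,0.0069,0.1185],"claw":1},{"slide":[0,0,0],"angular":[-0.0285,0.0069,0.1185],"claw":1},{"slide":[0,0,0],"angular":[-0.0285,0.0069,0.1185],"claw":1},{"slide":[0,0,0],"angular":[-0.0285,0.0069,0.1185],"claw":1}]'
python3 - <<'E'
from h import *
Tc,Tb=casef(np.radians(6),.693,-.025);B=Tb[:3,:3]
Rt=axes(B[:,0],-B[:,2]);p=(Tb@[0,-.02,.25,1])[:3]
plan(Rt,p);print(manip.sense()['q'])
E
```

```text
t: 0.98
tcp_pos: [0.2209, 0.5784, 0.3397]
tool_rot: [0.698, 0.703, 0.138, -0.008]
force: [0.2, -0.1, 0.0]
finger_gap: 0.996
gripper_force: 0.0
t: 1.82
tcp_pos: [0.2207, 0.5785, 0.3396]
tool_rot: [0.959, 0.17, 0.225, -0.012]
force: [0.2, -0.1, -0.6]
finger_gap: 1.001
gripper_force: 0.0
turn 2 x [-0.0283  0.0063  0.116 ] slide cm [26.037  66.9549 13.475 ] rows 18.273034549811328
[ 1.2221  0.3183  1.4776 -0.4213  1.1213  2.5852]
```

```bash
python3 -m creep '[{"slide":[0,0,0],"angular":[-0.0283,0.0063,0.116],"claw":1},{"slide":[0,0,0],"angular":[-0.0283,0.0063,0.116],"claw":1},{"slide":[1.45,3.7,0.75],"angular":[0,0,0],"claw":1},{"slide":[1.45,3.7,0.75],"angular":[0,0,0],"claw":1},{"slide":[1.45,3.7,0.75],"angular":[0,0,0],"claw":1},{"slide":[1.45,3.7,0.75],"angular":[0,0,0],"claw":1},{"slide":[1.45,3.7,0.75],"angular":[0,0,0],"claw":1},{"slide":[1.45,3.7,0.75],"angular":[0,0,0],"claw":1},{"slide":[1.45,3.7,0.75],"angular":[0,0,0],"claw":1},{"slide":[1.45,3.7,0.75],"angular":[0,0,0],"claw":1}]' && python3 -m creep '[{"slide":[1.45,3.7,0.75],"angular":[0,0,0],"claw":1},{"slide":[1.45,3.7,0.75],"angular":[0,0,0],"claw":1},{"slide":[1.45,3.7,0.75],"angular":[0,0,0],"claw":1},{"slide":[1.45,3.7,0.75],"angular":[0,0,0],"claw":1},{"slide":[1.45,3.7,0.75],"angular":[0,0,0],"claw":1},{"slide":[1.45,3.7,0.75],"angular":[0,0,0],"claw":1},{"slide":[1.45,3.7,0.75],"angular":[0,0,0],"claw":1},{"slide":[1.45,3.7,0.75],"angular":[0,0,0],"claw":1},{"slide":[1.45,3.7,0.75],"angular":[0,0,0],"claw":1},{"slide":[0,0,0],"angular":[0,0,0],"claw":1}]'
python3 - <<'E'
from h import *
import cv2
Tc,Tb=casef(np.radians(6),.693,-.025);B=Tb[:3,:3]
Rt=axes(B[:,0],-B[:,2]);p=(Tb@[0,-.02,.25,1])[:3]
plan(Rt,p);print(manip.sense()['q'])
T=pose();im=viewer.snapshot('wrist');np.savez('w1.npz',T=T,im=im)
cv2.imwrite('pics/w1.png',cv2.resize(im,None,fx=1.42,fy=1.42,interpolation=cv2.INTER_CUBIC))
E
```

```text
t: 2.65
tcp_pos: [0.3835, 0.2974, 0.3393]
tool_rot: [0.971, 0.054, 0.233, -0.013]
force: [1.7, 0.7, 0.1]
finger_gap: 0.998
gripper_force: 0.0
t: 3.48
tcp_pos: [0.5706, -0.0229, 0.3395]
tool_rot: [0.971, 0.05, 0.235, -0.01]
force: [0.6, 1.0, 0.3]
finger_gap: 0.998
gripper_force: 0.0
turn 1 x [ 0.0049 -0.0038  0.0002] slide cm [0.6338 3.4875 0.5228] rows 0.895735569809138
[-0.3531  0.1179  1.7597  0.2668  0.8476  0.9791]
```

View pics/w1.png

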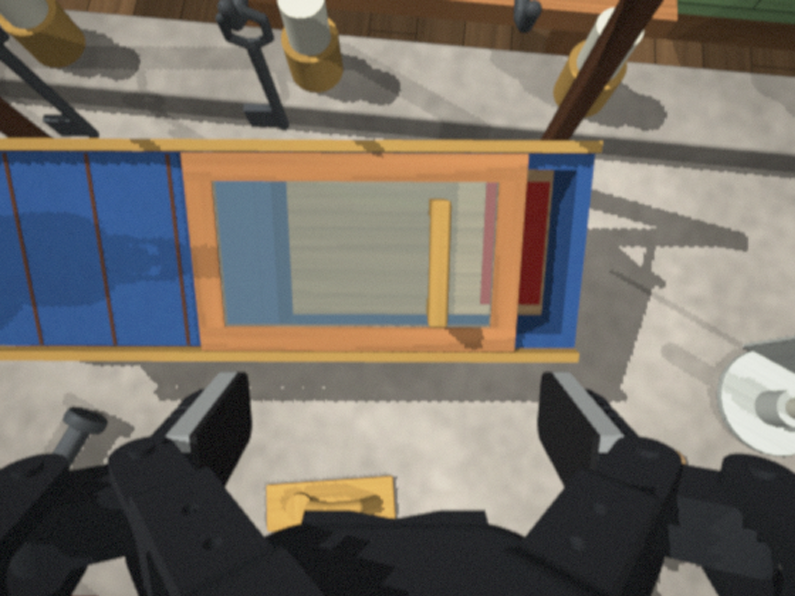

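The wrist view shows the pane about 1/4 open. In the enlarged picture the frame corners are (181,153), (528,153), (201,350) and (515,350), and the bar runs from (440,200) to (438,325). I'll solve for case yaw, position and pane value from these correspondences.

Run:
```python
from h import *
from scipy.optimize import least_squares
d=np.load('w1.npz');T=d['T']
pts=[(75,125,66,1,181,153),(75,-125,66,1,528,153),(-75,125,66,1,201,350),(-75,-125,66,1,515,350),(45,-60,102,1,440,200),(-45,-60,102,1,438,325)]
def res(p):
    Tb=casef(p[0],p[1],p[2])[1];o=[]
    for x,y,z,m,u,v in pts:
        P=(Tb@[x/1e3,y/1e3+m*p[3],z/1e3,1])[:3]
        o.append((proj('wrist',P,T)-np.array([u,v])/1.42))
    if w: 
        # plinth front edge corners, seen by the fixed cameras (case x=-88, y=-146, z=58 and 0)
        for n,uv,P in [('side',S(541,578),(-.088,-.146,0)),('side',S(540,545),(-.088,-.146,.058)),('scene',C(47,432),(-.088,-.146,.058))]:
            o.append(w*(proj(n,(casef(p[0],p[1],p[2])[0]@[*P,1])[:3])-uv))
    return np.ravel(o)
for w in (0,.5):
    r=least_squares(res,[.1,.693,-.025,.05]);print(r.x,np.degrees(r.x[0]));print(r.fun.reshape(-1,2))
```

```text
[ 0.1039  1.3392 -6.2702  6.3221] 5.9551264964372175
[[-0.5676  0.2196]
 [-0.3183  0.2949]
 [ 0.5492 -0.651 ]
 [-0.674  -0.9098]
 [ 0.8977 -0.8266]
 [ 0.0237  1.7863]]
[ 0.1046  0.6879 -0.0259  0.044 ] 5.992408204136141
[[-0.6105  0.2554]
 [-0.3645  0.1851]
 [ 0.5876 -0.6159]
 [-0.6387 -1.0177]
 [ 0.883  -0.9065]
 [ 0.0616  1.7075]
 [-1.042  -0.3924]
 [ 0.2463  0.6005]
 [-0.9377 -0.8932]]
```

Run:
```python
from h import *
d=np.load('w1.npz');T=d['T']
Tc,Tb=casef(.1046,.6879,-.0259);Ti=np.linalg.inv(Tb)
for nm,u,v,z in [('felt58',487,183,.001),('felt58',480,303,.001),('felt112',551,180,.001),('felt112',541,305,.001),('wall127',595,160,.055),('wall127',577,347,.055),('wall115',571,172,.055),('barc',440,262,.1)]:
    o,r=ray('wrist',u/1.42,v/1.42,T);o=(Ti@[*o,1])[:3];r=Ti[:3,:3]@r;print(nm,o+r*(z-o[2])/r[2])
B=Tb[:3,:3];Rt=axes(B[:,0],-B[:,2]);pz=manip.pinch_z
print('pregrasp');plan(Rt,(Tb@[0,-.06+.044,.095-pz+.06,1])[:3])
```

```text
felt58 [ 0.0524 -0.0654  0.001 ]
felt58 [-0.0552 -0.0643  0.001 ]
felt112 [ 0.0549 -0.1205  0.001 ]
felt112 [-0.0572 -0.1207  0.001 ]
wall127 [ 0.0705 -0.1348  0.055 ]
wall127 [-0.0779 -0.1359  0.055 ]
wall115 [ 0.0619 -0.1177  0.055 ]
barc [ 0.002  -0.0164  0.1   ]
pregrasp
turn 1 x [ 0.0011 -0.0003  0.0004] slide cm [ 0.4156  3.4672 11.6715] rows 3.0456843012707906
```

```bash
python3 -m creep '[{"slide":[0.1,1.0,3.5],"angular":[0,0,0],"claw":1},{"slide":[0.1,1.0,3.5],"angular":[0,0,0],"claw":1},{"slide":[0.1,1.0,3.5],"angular":[0,0,0],"claw":1},{"slide":[0.1,0.5,1.2],"angular":[0,0,0],"claw":1},{"slide":[0,0,2],"angular":[0,0,0],"claw":1},{"slide":[0,0,2],"angular":[0,0,0],"claw":1},{"slide":[0,0,2],"angular":[0,0,0],"claw":1},{"slide":[0,0,0],"angular":[0,0,0],"claw":1},{"slide":[0,0,0],"angular":[0,0,0],"claw":1}]'
python3 - <<'E'
from h import *
Tc,Tb=casef(.1046,.6887,-.0334)
print((np.linalg.inv(Tb)@pose())[:3],manip.sense()['q'])
E
```

```text
t: 4.28
tcp_pos: [0.6526, -0.04, 0.1826]
tool_rot: [0.971, 0.054, 0.232, -0.013]
force: [-0.5, 0.5, 0.0]
finger_gap: 1.0
gripper_force: 0.0
[[ 1.      0.0061 -0.0019 -0.0019]
 [ 0.0061 -1.      0.0038 -0.0028]
 [-0.0019 -0.0038 -1.      0.0768]] [-0.3318  0.4486  1.7771  0.4013  0.5215  0.8176]
```

```bash
python3 -m creep '[{"slide":[0.2,0.57,0],"angular":[0,0,0],"claw":1},{"slide":[0,0,0],"angular":[0,0,0],"claw":-1},{"slide":[0,0,0],"angular":[0,0,0],"claw":-1},{"slide":[0,0,0],"angular":[0,0,0],"claw":-1},{"slide":[0,0,0],"angular":[0,0,0],"claw":-1},{"slide":[0,0,0],"angular":[0,0,0],"claw":-1},{"slide":[0,0,0],"angular":[0,0,0],"claw":-1},{"slide":[0,0,0],"angular":[0,0,0],"claw":-1},{"slide":[0,0,0],"angular":[0,0,0],"claw":-1}]' 30
python3 - <<'E'
from h import *
Tc,Tb=casef(.1046,.6887,-.0334)
print((np.linalg.inv(Tb)@pose())[:3,3])
E
```

```text
t: 5.03
tcp_pos: [0.6558, -0.0467, 0.1838]
tool_rot: [0.971, 0.054, 0.233, -0.013]
force: [-0.1, 0.1, 0.4]
finger_gap: -0.005
gripper_force: 0.0
[ 0.0008 -0.0098  0.0768]
```

Run:
```python
from h import *
import cv2
T=pose();im=viewer.snapshot('wrist');s=viewer.snapshot('side');c=viewer.snapshot('scene')
np.savez('w2.npz',T=T,im=im,s=s,c=c)
a=cv2.resize(im,(400,300));b=cv2.resize(s[70:280,240:450],(400,400),interpolation=cv2.INTER_CUBIC);e=cv2.resize(c[200:330,230:400],(400,306),interpolation=cv2.INTER_CUBIC)
o=np.zeros((600,800,3),np.uint8);o[:300,:400]=a;o[300:,:400]=e[:300];o[:400,400:]=b
cv2.imwrite('pics/m2.png',o)
```

```text
(no output)
```

View pics/m2.png

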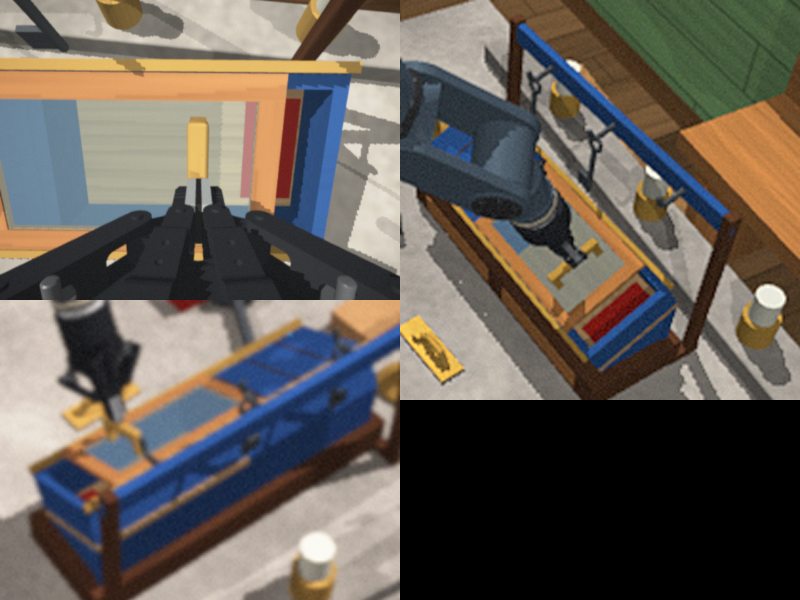

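Run:
```python
from h import *
d=np.load('w2.npz');T=d['T'];Tc,Tb=casef(.1046,.6887,-.0334)
def show(nm,P):
    w=proj('wrist',P,T)*400/560;s=(proj('side',P)-[240,70])*400/210;c=(proj('scene',P)-[230,200])*400/170+[0,300]
    print(nm,w,s,c)
show('tcp',T[:3,3])
for x in(.045,-.045):show('bar%g'%x,(Tb@[x,-.0085,.102,1])[:3])
show('felt corner',(Tb@[.055,-.112,0.001,1])[:3])
for x in(.075,-.075):show('pane-y',(Tb@[x,-.125+.0515,.066,1])[:3])
```

```text
tcp [199.1912 173.7894] [177.0902 263.2633] [122.6111 436.7243]
bar0.045 [197.5774 121.3561] [194.6958 236.6734] [134.9626 429.4558]
bar-0.045 [197.0647 246.373 ] [148.2641 276.7002] [101.6833 411.9551]
felt corner [300.58    97.1575] [259.2191 303.1794] [ 96.4356 531.9308]
pane-y [287.0895  73.5296] [243.7785 261.5237] [113.9882 482.0018]
pane-y [270.0509 249.5957] [165.9978 328.2423] [ 60.5039 449.2052]
```

The fingers shut without catching the bar, although they line up with it, so the bar must sit lower than the model says. I'll lower in small steps and watch the force.

```bash
for i in 1; do python3 -m creep '[{"slide":[0,0,0],"angular":[0,0,0],"claw":0},{"slide":[0,0,0],"angular":[0,0,0],"claw":0},{"slide":[0,0,0],"angular":[0,0,0],"claw":0},{"slide":[0,0,0.5],"angular":[0,0,0],"claw":0},{"slide":[0,0,0.4],"angular":[0,0,0],"claw":0},{"slide":[0,0,0],"angular":[0,0,0],"claw":0}]'; done; python3 -m creep '[{"slide":[0,0,0],"angular":[0,0,0],"claw":-1},{"slide":[0,0,0],"angular":[0,0,0],"claw":-1},{"slide":[0,0,0],"angular":[0,0,0],"claw":-1},{"slide":[0,0,0],"angular":[0,0,0],"claw":-1},{"slide":[0,0,0],"angular":[0,0,0],"claw":-1},{"slide":[0,0,0],"angular":[0,0,0],"claw":-1}]'
python3 - <<'E'
from h import *
import cv2
Tc,Tb=casef(.1046,.6887,-.0334);print((np.linalg.inv(Tb)@pose())[:3,3])
c=viewer.snapshot('scene');s=viewer.snapshot('side');np.savez('w3.npz',T=pose(),s=s,c=c)
o=np.hstack([cv2.resize(c[230:310,240:320],(400,400),interpolation=cv2.INTER_CUBIC),cv2.resize(s[170:250,290:370],(400,400),interpolation=cv2.INTER_CUBIC)])
cv2.imwrite('pics/m3.png',o)
P=pose()[:3,3];print((proj('scene',P)-[240,230])*5,(proj('side',P)-[290,170])*5+[400,0])
for q in([.045,-.0085,.102],[-.045,-.0085,.102],[.075,-.0735,.066],[-.075,-.0735,.066]):
    P=(Tb@[*q,1])[:3];print((proj('scene',P)-[240,230])*5,(proj('side',P)-[290,170])*5+[400,0])
E
```

```text
t: 5.68
tcp_pos: [0.6597, -0.0461, 0.1747]
tool_rot: [0.971, 0.054, 0.232, -0.013]
force: [-0.3, -0.2, -0.8]
finger_gap: 0.5
gripper_force: 0.0
t: 6.18
tcp_pos: [0.6598, -0.0462, 0.1758]
tool_rot: [0.971, 0.054, 0.233, -0.013]
force: [-0.2, 0.3, -1.0]
finger_gap: 0.147
gripper_force: 30.1
[ 0.0008 -0.0097  0.0678]
[214.4526 152.2122] [619.0138 196.8602]
[236.7955 125.0935] [661.0764 121.2677]
[166.077   87.9046] [539.1932 226.3381]
[192.225  236.7539] [789.9185 186.4998]
[ 78.5708 167.061 ] [585.7443 361.6361]
```

View pics/m3.png

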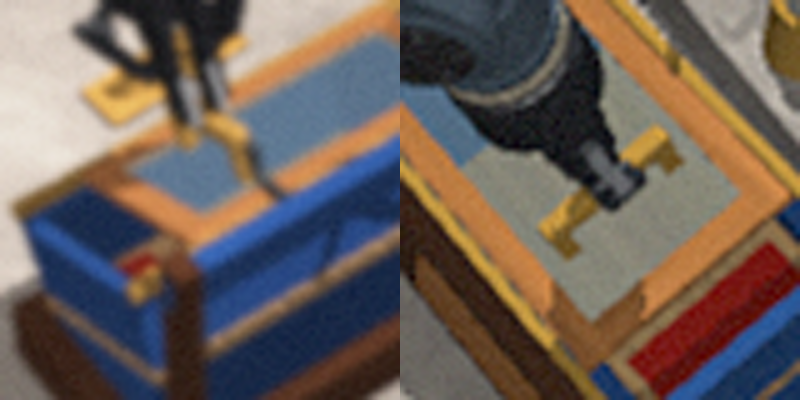

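Gripped (gap 0.147, 30 N). Next I'll slide the pane open towards bed +y, which is −tool y.

```bash
python3 -m creep '[{"slide":[0,-1,0],"angular":[0,0,0],"claw":-1},{"slide":[0,-2,0],"angular":[0,0,0],"claw":-1},{"slide":[0,-2,0],"angular":[0,0,0],"claw":-1},{"slide":[0,-2,0],"angular":[0,0,0],"claw":-1}]'; python3 -m creep '[{"slide":[0,-2,0],"angular":[0,0,0],"claw":-1},{"slide":[0,-2,0],"angular":[0,0,0],"claw":-1},{"slide":[0,-2,0],"angular":[0,0,0],"claw":-1},{"slide":[0,-2,0],"angular":[0,0,0],"claw":-1},{"slide":[0,-2,0],"angular":[0,0,0],"claw":-1}]'
python3 - <<'E'
from h import *
Tc,Tb=casef(.1046,.6887,-.0334);print((np.linalg.inv(Tb)@pose())[:3],manip.sense()['q'])
E
```

```text
t: 6.62
tcp_pos: [0.6529, 0.023, 0.1759]
tool_rot: [0.971, 0.053, 0.234, -0.012]
force: [3.0, -2.1, -5.3]
finger_gap: 0.144
gripper_force: 29.5
t: 7.03
tcp_pos: [0.6429, 0.1232, 0.1759]
tool_rot: [0.971, 0.053, 0.235, -0.012]
force: [7.6, -2.3, -8.2]
finger_gap: 0.146
gripper_force: 29.2
[[ 1.      0.0052  0.0034  0.0016]
 [ 0.0051 -1.      0.0009  0.1605]
 [ 0.0034 -0.0008 -1.      0.0676]] [-0.0075  0.4568  1.7913  0.1266  0.4244  1.3503]
```

```bash
for i in 1; do python3 -m creep '[{"slide":[0,-0.5,0],"angular":[0,0,0],"claw":-1},{"slide":[0,-0.5,0],"angular":[0,0,0],"claw":-1},{"slide":[0,0,0],"angular":[0,0,0],"claw":-1}]';  python3 -m creep '[{"slide":[0,-0.3,0],"angular":[0,0,0],"claw":-1},{"slide":[0,0,0],"angular":[0,0,0],"claw":-1}]'; python3 -m creep '[{"slide":[0,-0.3,0],"angular":[0,0,0],"claw":-1},{"slide":[0,0,0],"angular":[0,0,0],"claw":-1}]'; done
python3 - <<'E'
from h import *
Tc,Tb=casef(.1046,.6887,-.0334);print((np.linalg.inv(Tb)@pose())[:3,3],manip.sense()['force'])
E
```

```text
t: 7.28
tcp_pos: [0.6418, 0.1342, 0.1759]
tool_rot: [0.97, 0.054, 0.235, -0.013]
force: [6.9, 2.4, -6.0]
finger_gap: 0.146
gripper_force: 30.2
t: 7.45
tcp_pos: [0.6416, 0.1364, 0.1759]
tool_rot: [0.97, 0.054, 0.235, -0.013]
force: [7.3, 2.5, -5.2]
finger_gap: 0.145
gripper_force: 30.2
t: 7.62
tcp_pos: [0.6414, 0.1381, 0.1759]
tool_rot: [0.97, 0.054, 0.235, -0.012]
force: [5.4, -2.2, -6.4]
finger_gap: 0.142
gripper_force: 30.4
[0.0017 0.1755 0.0675] [ 5.4453 -2.1981 -6.4395]
```

```bash
for i in 1; do python3 -m creep '[{"slide":[0,-0.4,0],"angular":[0,0,0],"claw":-1},{"slide":[0,0,0],"angular":[0,0,0],"claw":-1}]';  python3 -m creep '[{"slide":[0,-0.4,0],"angular":[0,0,0],"claw":-1},{"slide":[0,0,0],"angular":[0,0,0],"claw":-1}]'; done
python3 - <<'E'
from h import *
Tc,Tb=casef(.1046,.6887,-.0334);print((np.linalg.inv(Tb)@pose())[:3,3],manip.sense()['force'])
E
```

```text
t: 7.78
tcp_pos: [0.6414, 0.1383, 0.1759]
tool_rot: [0.97, 0.054, 0.235, -0.009]
force: [5.3, -16.8, -4.3]
finger_gap: 0.148
gripper_force: 30.8
t: 7.95
tcp_pos: [0.6414, 0.1385, 0.1759]
tool_rot: [0.971, 0.054, 0.235, -0.007]
force: [5.0, -32.3, -3.5]
finger_gap: 0.141
gripper_force: 31.0
[0.0017 0.1759 0.0675] [  4.9826 -32.2811  -3.4609]
```

```bash
python3 -m creep '[{"slide":[0,0.75,0],"angular":[0,0,0],"claw":-0.4},{"slide":[0,0,0],"angular":[0,0,0],"claw":-0.4},{"slide":[0,0,0],"angular":[0,0,0],"claw":-0.4},{"slide":[0,0,-3],"angular":[0,0,0],"claw":0},{"slide":[0,0,-4],"angular":[0,0,0],"claw":0},{"slide":[0,2,-4],"angular":[0,0,0],"claw":1},{"slide":[0,4,0],"angular":[0,0,0],"claw":1},{"slide":[0,4,0],"angular":[0,0,0],"claw":1},{"slide":[0,4,0],"angular":[0,0,0],"claw":1},{"slide":[0,0,0],"angular":[0,0,0],"claw":1}]'
python3 - <<'E'
from h import *
import cv2
Tc,Tb=casef(.1046,.6887,-.0334);print((np.linalg.inv(Tb)@pose())[:3,3])
T=pose();im=viewer.snapshot('wrist');np.savez('w4.npz',T=T,im=im)
cv2.imwrite('pics/w4.png',cv2.resize(im,None,fx=1.42,fy=1.42,interpolation=cv2.INTER_CUBIC))
for q in([.065,-.115,.055],[-.065,-.115,.055],[.075,.11,.066],[-.075,.11,.066],[.055,-.112,0],[-.055,-.112,0],[.055,-.058,0],[-.055,-.058,0],[.045,.175,.102],[-.045,.175,.102]):print(q,proj('wrist',(Tb@[*q,1])[:3],T)*1.42)
E
```

```text
t: 8.78
tcp_pos: [0.6086, -0.0098, 0.2731]
tool_rot: [0.97, 0.051, 0.236, -0.01]
force: [-0.3, 0.5, -0.0]
finger_gap: 1.004
gripper_force: 0.0
[0.0031 0.0318 0.1759]
[0.065, -0.115, 0.055] [640.6524 176.2839]
[-0.065, -0.115, 0.055] [614.6079 377.4082]
[0.075, 0.11, 0.066] [257.1499 157.9182]
[-0.075, 0.11, 0.066] [273.8796 398.8398]
[0.055, -0.112, 0] [596.0822 189.727 ]
[-0.055, -0.112, 0] [580.4561 335.7024]
[0.055, -0.058, 0] [520.3967 189.647 ]
[-0.055, -0.058, 0] [510.5563 335.7027]
[0.045, 0.175, 0.102] [114.9677 217.2105]
[-0.045, 0.175, 0.102] [138.8805 379.6166]
```

View pics/w4.png

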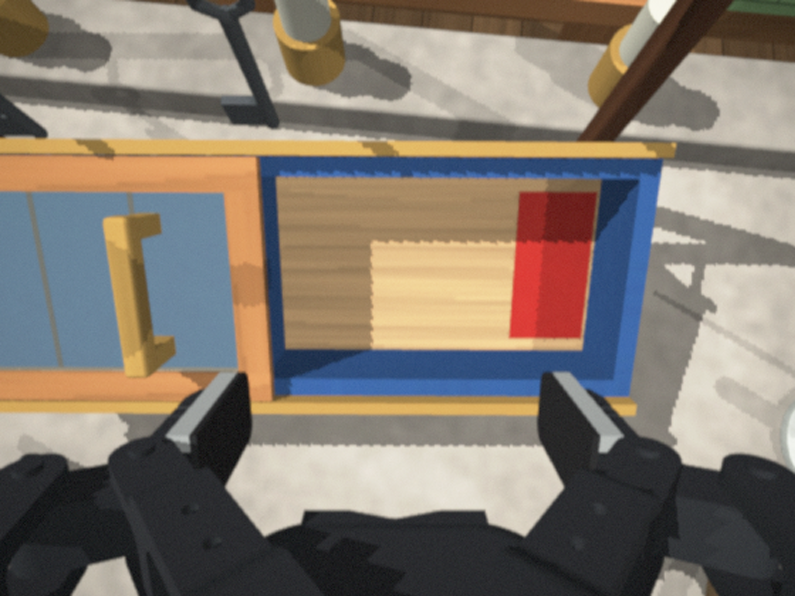

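The wrist view now shows the bay fully open. The felt corners are at (519,192), (597,193), (583,338) and (510,338), within about 2 px of the model, so the case frame is good. The finger tips seem to sit shorter than the TCP says, so I'll find grasp depth by touch. Next is the hammer.

Run:
```python
from h import *
h=np.array([-.936,.35,0]);h/=np.linalg.norm(h)
plan(axes(-h,np.array([0,0,-1.])),np.array([.400,.314,.2]))
```

```text
turn 6 x [-0.018  -0.0775  0.0758] slide cm [-30.6553 -22.7964   7.223 ] rows 9.719817499479147
```

```bash
python3 -m creep '[{"slide":[0,0,-2],"angular":[-0.018,-0.0775,0.0758],"claw":1},{"slide":[0,0,0],"angular":[-0.018,-0.0775,0.0758],"claw":1},{"slide":[0,0,0],"angular":[-0.018,-0.0775,0.0758],"claw":1},{"slide":[0,0,0],"angular":[-0.018,-0.0775,0.0758],"claw":1},{"slide":[0,0,0],"angular":[-0.018,-0.0775,0.0758],"claw":1},{"slide":[0,0,0],"angular":[-0.018,-0.0775,0.0758],"claw":1},{"slide":[0,0,0],"angular":[0,0,0],"claw":1}]'; python3 -m creep '[{"slide":[-3,-2.2,0],"angular":[0,0,0],"claw":1},{"slide":[-3,-2.2,0],"angular":[0,0,0],"claw":1},{"slide":[-3,-2.2,0],"angular":[0,0,0],"claw":1},{"slide":[-3,-2.2,1],"angular":[0,0,0],"claw":1},{"slide":[-3,-2.2,1],"angular":[0,0,0],"claw":1},{"slide":[-3,-2.2,1],"angular":[0,0,0],"claw":1},{"slide":[-3,-2.2,1],"angular":[0,0,0],"claw":1},{"slide":[-3,-2.2,1],"angular":[0,0,0],"claw":1},{"slide":[-3,-2.2,1.5],"angular":[0,0,0],"claw":1},{"slide":[-3,-2.2,1.5],"angular":[0,0,0],"claw":1}]'; python3 -m creep '[{"slide":[0,0,0],"angular":[0,0,0],"claw":1}]'
python3 - <<'E'
from h import *
import cv2
print(manip.sense()['q'])
T=pose();im=viewer.snapshot('wrist');np.savez('w5.npz',T=T,im=im)
hsv=cv2.cvtColor(im,cv2.COLOR_BGR2HSV);print(T)
cv2.imwrite('pics/w5.png',cv2.resize(im,None,fx=1.42,fy=1.42,interpolation=cv2.INTER_CUBIC))
E
```

```text
t: 9.42
tcp_pos: [0.6002, -0.0029, 0.2881]
tool_rot: [0.985, -0.173, 0.0, -0.0]
force: [-0.0, 0.8, -0.2]
finger_gap: 1.0
gripper_force: 0.0
t: 10.25
tcp_pos: [0.3883, 0.3067, 0.2085]
tool_rot: [0.985, -0.172, 0.001, -0.001]
force: [0.6, 0.3, 0.2]
finger_gap: 1.0
gripper_force: 0.0
t: 10.33
tcp_pos: [0.3828, 0.3084, 0.2061]
tool_rot: [0.986, -0.169, -0.003, 0.0]
force: [-0.5, -1.0, -0.3]
finger_gap: 1.0
gripper_force: 0.0
[0.4481 0.343  1.7493 0.0039 1.0552 2.3572]
[[ 0.9427 -0.3337 -0.0068  0.3828]
 [-0.3337 -0.9427  0.0005  0.3084]
 [-0.0066  0.0018 -1.      0.2061]
 [ 0.      0.      0.      1.    ]]
```

View pics/w5.png

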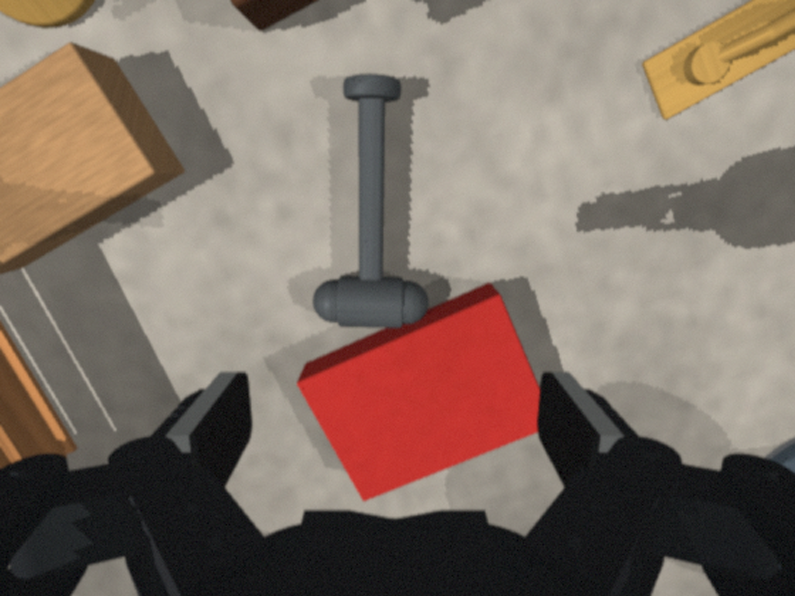

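Run:
```python
from h import *
T=np.load('w5.npz')['T']
f=lambda u,v,z:onz('wrist',u/1.42,v/1.42,z,T)
H=f(370.5,301,.02);P=f(372,90,.02);N=f(371,277,.029);print(H,P,N,np.linalg.norm(H-P))
h=(H-P)[:2];h/=np.linalg.norm(h);print('heading',np.degrees(np.arctan2(h[1],h[0])))
m=.5*((H[:2]-.07*h)+(P[:2]+.083*h));print('mid',m)
g=m+.02*h;plan(axes(np.array([-h[0],-h[1],0]),np.array([0,0,-1.])),np.array([*g,.05]))
```

```text
[0.3552 0.3381 0.02  ] [0.4975 0.2844 0.02  ] [0.3748 0.33   0.029 ] 0.15215174533930753
heading 159.34633176354765
mid [0.4203 0.3135]
turn 1 x [0.0015 0.003  0.0198] slide cm [ 1.0033 -1.8477 15.717 ] rows 3.964261732926304
```

The hammer lies vertically in the view, with its head at (370,301), pommel at (372,90), and the hymnal corner just below the head. The measured head–pommel distance of 152 mm is right, so I'll descend.

```bash
python3 -m creep '[{"slide":[0.5,-0.9,3],"angular":[0.0015,0.003,0.0198],"claw":0},{"slide":[0.5,-0.95,3],"angular":[0,0,0],"claw":0},{"slide":[0,0,3],"angular":[0,0,0],"claw":0},{"slide":[0,0,3],"angular":[0,0,0],"claw":0},{"slide":[0,0,3],"angular":[0,0,0],"claw":0},{"slide":[0,0,0],"angular":[0,0,0],"claw":0},{"slide":[0,0,0],"angular":[0,0,0],"claw":0}]'
python3 - <<'E'
from h import *
h=np.radians(159.35);h=np.array([np.cos(h),np.sin(h)]);g=np.array([.4203,.3135])+.02*h
plan(axes(np.array([-h[0],-h[1],0]),np.array([0,0,-1.])),np.array([*g,.02]))
E
```

```text
t: 10.97
tcp_pos: [0.4065, 0.3179, 0.0582]
tool_rot: [0.983, -0.184, 0.001, -0.0]
force: [0.1, 0.4, -0.3]
finger_gap: 0.499
gripper_force: 0.0
turn 1 x [-0.0003 -0.0014 -0.0087] slide cm [-0.5547 -0.0694  3.821 ] rows 0.9654223947393314
```

```bash
python3 -m creep '[{"slide":[-0.55,-0.07,2],"angular":[0,0,-0.0087],"claw":0},{"slide":[0,0,2],"angular":[0,0,0],"claw":0},{"slide":[0,0,1],"angular":[0,0,0],"claw":0},{"slide":[0,0,0.5],"angular":[0,0,0],"claw":0},{"slide":[0,0,0],"angular":[0,0,0],"claw":0}]'; python3 -m creep '[{"slide":[0,0,0.4],"angular":[0,0,0],"claw":0},{"slide":[0,0,0],"angular":[0,0,0],"claw":0}]'; python3 -m creep '[{"slide":[0,0,0.4],"angular":[0,0,0],"claw":0},{"slide":[0,0,0],"angular":[0,0,0],"claw":0}]'
```

```text
t: 11.38
tcp_pos: [0.4035, 0.3216, 0.0044]
tool_rot: [0.984, -0.179, 0.002, -0.001]
force: [-0.8, -0.9, 1.2]
finger_gap: 0.502
gripper_force: 0.0
t: 11.55
tcp_pos: [0.4036, 0.3217, 0.0005]
tool_rot: [0.984, -0.18, 0.002, -0.001]
force: [-0.6, -0.4, 0.0]
finger_gap: 0.501
gripper_force: 0.0
t: 11.72
tcp_pos: [0.4031, 0.3215, -0.0041]
tool_rot: [0.984, -0.18, 0.002, -0.001]
force: [-0.1, -0.5, -0.1]
finger_gap: 0.5
gripper_force: 0.0
```

```bash
for i in 1; do python3 -m creep '[{"slide":[0,0,0.4],"angular":[0,0,0],"claw":-0.3},{"slide":[0,0,0],"angular":[0,0,0],"claw":-0.3}]'; python3 -m creep '[{"slide":[0,0,0.4],"angular":[0,0,0],"claw":-0.3},{"slide":[0,0,0],"angular":[0,0,0],"claw":-0.3}]';  python3 -m creep '[{"slide":[0,0,0.3],"angular":[0,0,0],"claw":-0.3},{"slide":[0,0,0],"angular":[0,0,0],"claw":-0.3}]'; done | grep -E 'tcp|force:|gap'
```

```text
tcp_pos: [0.4027, 0.3213, -0.0086]
force: [-0.5, 1.6, 0.0]
finger_gap: 0.347
gripper_force: 0.0
tcp_pos: [0.4027, 0.3213, -0.0128]
force: [0.3, -1.1, 0.4]
finger_gap: 0.351
gripper_force: 0.0
tcp_pos: [0.4027, 0.3213, -0.0157]
force: [-0.3, 0.2, 0.4]
finger_gap: 0.35
gripper_force: 0.0
```

The fingers are indeed about 20 mm shorter than the reported TCP. By that estimate the pads are now around axis height, so I'll grip.

```bash
python3 -m creep '[{"slide":[0,0,0.3],"angular":[0,0,0],"claw":-0.3},{"slide":[0,0,0],"angular":[0,0,0],"claw":-1},{"slide":[0,0,0],"angular":[0,0,0],"claw":-1},{"slide":[0,0,0],"angular":[0,0,0],"claw":-1},{"slide":[0,0,0],"angular":[0,0,0],"claw":-1},{"slide":[0,0,0],"angular":[0,0,0],"claw":-1}]' 80; python3 -m creep '[{"slide":[0,0,-1],"angular":[0,0,0],"claw":-1},{"slide":[0,0,-3],"angular":[0,0,0],"claw":-1},{"slide":[0,0,-4],"angular":[0,0,0],"claw":-1},{"slide":[0,0,-4],"angular":[0,0,0],"claw":-1},{"slide":[0,0,-4],"angular":[0,0,0],"claw":-1},{"slide":[0,0,-4],"angular":[0,0,0],"claw":-1},{"slide":[0,0,0],"angular":[0,0,0],"claw":-1}]'
python3 - <<'E'
from h import *
import cv2
print(manip.sense()['q'],manip.sense()['ft_torque'])
T=pose();im=viewer.snapshot('wrist');s=viewer.snapshot('side');np.savez('w6.npz',T=T,im=im,s=s)
cv2.imwrite('pics/m6.png',np.hstack([cv2.resize(im,(400,300)),cv2.resize(s[80:260,120:360],(400,300),interpolation=cv2.INTER_CUBIC)]))
Tc,Tb=casef(.1046,.6887,-.0334);B=Tb[:3,:3]
Rt=axes(B[:,1],-B[:,2]);plan(Rt,(Tb@[0,-.035,.15,1])[:3])
E
```

```text
t: 12.72
tcp_pos: [0.4026, 0.3212, -0.0183]
tool_rot: [0.984, -0.179, 0.001, -0.001]
force: [-0.3, -1.0, -0.2]
finger_gap: 0.189
gripper_force: 78.4
t: 13.3
tcp_pos: [0.4069, 0.324, 0.1899]
tool_rot: [0.984, -0.18, 0.009, -0.006]
force: [1.0, 1.0, -3.0]
finger_gap: 0.192
gripper_force: 79.6
[ 0.4575  0.392   1.7213 -0.0003  1.0071  2.3895] [-0.0375 -0.147  -0.0342]
turn 17 x [-0.0172  0.0276 -0.1173] slide cm [-41.8032  18.9007   2.3506] rows 11.48440900572407
```

View pics/m6.png

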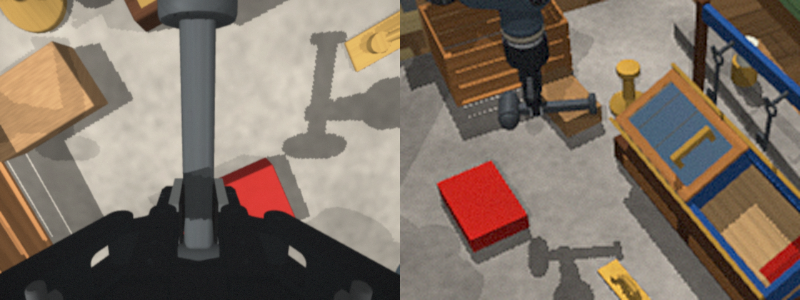

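The hammer is held straight, between the pads in the wrist view, and clear of the hymnal. Next I'll lift, turn and carry it over the bay.

```bash
python3 -m creep '[{"slide":[0,0,-4],"angular":[0,0,0],"claw":-1},{"slide":[0,0,-4],"angular":[0,0,0],"claw":-1},{"slide":[0,0,-3],"angular":[-0.0172,0.0276,-0.1173],"claw":-1},{"slide":[0,0,0],"angular":[-0.0172,0.0276,-0.1173],"claw":-1},{"slide":[0,0,0],"angular":[-0.0172,0.0276,-0.1173],"claw":-1},{"slide":[0,0,0],"angular":[-0.0172,0.0276,-0.1173],"claw":-1},{"slide":[0,0,0],"angular":[-0.0172,0.0276,-0.1173],"claw":-1},{"slide":[0,0,0],"angular":[-0.0172,0.0276,-0.1173],"claw":-1},{"slide":[0,0,0],"angular":[-0.0172,0.0276,-0.1173],"claw":-1},{"slide":[0,0,0],"angular":[-0.0172,0.0276,-0.1173],"claw":-1}]' ; python3 -m creep '[{"slide":[0,0,0],"angular":[-0.0172,0.0276,-0.1173],"claw":-1},{"slide":[0,0,0],"angular":[-0.0172,0.0276,-0.1173],"claw":-1},{"slide":[0,0,0],"angular":[-0.0172,0.0276,-0.1173],"claw":-1},{"slide":[0,0,0],"angular":[-0.0172,0.0276,-0.1173],"claw":-1},{"slide":[0,0,0],"angular":[-0.0172,0.0276,-0.1173],"claw":-1},{"slide":[0,0,0],"angular":[-0.0172,0.0276,-0.1173],"claw":-1},{"slide":[0,0,0],"angular":[-0.0172,0.0276,-0.1173],"claw":-1},{"slide":[0,0,0],"angular":[-0.0172,0.0276,-0.1173],"claw":-1},{"slide":[0,0,0],"angular":[-0.0172,0.0276,-0.1173],"claw":-1},{"slide":[0,0,0],"angular":[0,0,0],"claw":-1}]'
python3 - <<'E'
from h import *
print(manip.sense()['q'])
Tc,Tb=casef(.1046,.6887,-.0334);B=Tb[:3,:3]
Rt=axes(B[:,1],-B[:,2]);plan(Rt,(Tb@[0,-.034,.12,1])[:3])
E
```

```text
t: 14.23
tcp_pos: [0.3999, 0.3203, 0.2885]
tool_rot: [0.95, 0.288, 0.092, 0.085]
force: [-0.6, -0.3, -4.3]
finger_gap: 0.189
gripper_force: 79.6
t: 15.07
tcp_pos: [0.3983, 0.3186, 0.2876]
tool_rot: [0.651, 0.724, 0.167, 0.154]
force: [-0.5, -0.5, -3.5]
finger_gap: 0.187
gripper_force: 79.7
[ 0.5935  0.1362  1.8915 -0.3236  0.7315  0.6876]
turn 1 x [-0.0127  0.0051  0.0026] slide cm [-41.4405  14.6232  14.8245] rows 11.594500666153115
```

```bash
python3 -m creep '[{"slide":[-3.75,1.3,0],"angular":[-0.0127,0.0051,0.0026],"claw":-1},{"slide":[-3.75,1.3,0],"angular":[0,0,0],"claw":-1},{"slide":[-3.75,1.3,0],"angular":[0,0,0],"claw":-1},{"slide":[-3.75,1.3,0],"angular":[0,0,0],"claw":-1},{"slide":[-3.75,1.3,0],"angular":[0,0,0],"claw":-1},{"slide":[-3.75,1.3,0],"angular":[0,0,0],"claw":-1},{"slide":[-3.75,1.3,0],"angular":[0,0,0],"claw":-1},{"slide":[-3.75,1.3,0],"angular":[0,0,0],"claw":-1},{"slide":[-3.75,1.3,0],"angular":[0,0,0],"claw":-1},{"slide":[-3.75,1.3,0],"angular":[0,0,0],"claw":-1}]'; python3 -m creep '[{"slide":[-3.75,1.6,0],"angular":[0,0,0],"claw":-1},{"slide":[0,0,3.5],"angular":[0,0,0],"claw":-1},{"slide":[0,0,3.5],"angular":[0,0,0],"claw":-1},{"slide":[0,0,3.5],"angular":[0,0,0],"claw":-1},{"slide":[0,0,1.5],"angular":[0,0,0],"claw":-1},{"slide":[0,0,0],"angular":[0,0,0],"claw":-1},{"slide":[0,0,0],"angular":[0,0,0],"claw":-1}]'
python3 - <<'E'
from h import *
print(manip.sense()['q'])
Tc,Tb=casef(.1046,.6887,-.0334);B=Tb[:3,:3];print((np.linalg.inv(Tb)@pose())[:3])
Rt=axes(B[:,1],-B[:,2]);plan(Rt,(Tb@[0,-.034,.05,1])[:3])
E
```

```text
t: 15.9
tcp_pos: [0.5545, -0.0416, 0.3481]
tool_rot: [0.653, 0.72, 0.177, 0.154]
force: [0.9, 0.8, -2.5]
finger_gap: 0.186
gripper_force: 79.7
t: 16.48
tcp_pos: [0.6273, -0.069, 0.248]
tool_rot: [0.652, 0.721, 0.177, 0.154]
force: [0.3, -1.1, -2.8]
finger_gap: 0.184
gripper_force: 79.5
[-0.4096  0.326   1.7574  0.3771  0.6764 -0.7608]
[[ 0.0052  1.      0.0029  0.0027]
 [ 1.     -0.0053  0.0069 -0.029 ]
 [ 0.0069  0.0029 -1.      0.1479]]
turn 1 x [ 0.0029 -0.0069 -0.0053] slide cm [-0.5005 -0.2713  9.7938] rows 2.4525809801401204
```

```bash
python3 -m creep '[{"slide":[-0.5,-0.27,2],"angular":[0.0029,-0.0069,-0.0053],"claw":-1},{"slide":[0,0,3],"angular":[0,0,0],"claw":-1},{"slide":[0,0,2],"angular":[0,0,0],"claw":-1},{"slide":[0,0,0],"angular":[0,0,0],"claw":-1},{"slide":[0,0,0],"angular":[0,0,0],"claw":-1}]'
python3 - <<'E'
from h import *
import cv2
Tc,Tb=casef(.1046,.6887,-.0334);B=Tb[:3,:3];print((np.linalg.inv(Tb)@pose())[:3])
s=viewer.snapshot('side');w=viewer.snapshot('wrist')
cv2.imwrite('pics/m7.png',np.hstack([cv2.resize(w,(400,300)),cv2.resize(s[90:270,230:470],(400,300),interpolation=cv2.INTER_CUBIC)]))
E
```

```text
t: 16.9
tcp_pos: [0.6586, -0.0715, 0.1878]
tool_rot: [0.65, 0.723, 0.174, 0.159]
force: [-0.6, 1.3, -3.1]
finger_gap: 0.189
gripper_force: 79.5
[[-0.0021  1.      0.0052  0.0028]
 [ 1.      0.0021 -0.0026 -0.0348]
 [-0.0026  0.0052 -1.      0.0803]]
```

View pics/m7.png

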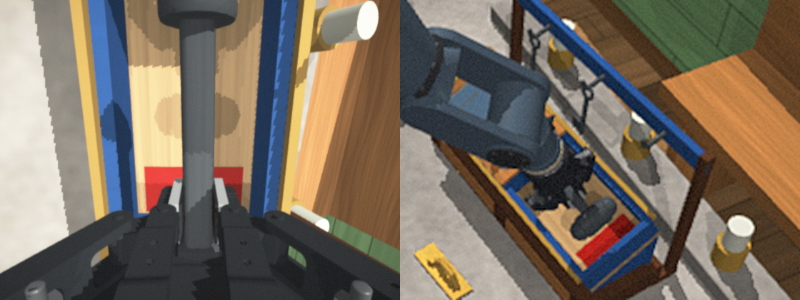

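Hammer centred over the bay with its head at the felt end. Lowering in.

```bash
python3 -m creep '[{"slide":[0,-0.2,2],"angular":[0,0,0],"claw":-1},{"slide":[0,0,2],"angular":[0,0,0],"claw":-1},{"slide":[0,0,2],"angular":[0,0,0],"claw":-1},{"slide":[0,0,1.5],"angular":[0,0,0],"claw":-1},{"slide":[0,0,0.8],"angular":[0,0,0],"claw":-1},{"slide":[0,0,0],"angular":[0,0,0],"claw":-1}]';for i in 1; do python3 -m creep '[{"slide":[0,0,0.5],"angular":[0,0,0],"claw":-1},{"slide":[0,0,0],"angular":[0,0,0],"claw":-1}]'; python3 -m creep '[{"slide":[0,0,0.3],"angular":[0,0,0],"claw":-1},{"slide":[0,0,0],"angular":[0,0,0],"claw":-1}]';done
python3 - <<'E'
from h import *
Tc,Tb=casef(.1046,.6887,-.0334);print((np.linalg.inv(Tb)@pose())[:3,3])
E
```

```text
t: 17.5
tcp_pos: [0.6953, -0.0682, 0.1131]
tool_rot: [0.65, 0.723, 0.174, 0.16]
force: [-0.2, 0.4, -2.6]
finger_gap: 0.183
gripper_force: 79.6
t: 17.67
tcp_pos: [0.6977, -0.0682, 0.1095]
tool_rot: [0.649, 0.723, 0.175, 0.16]
force: [0.2, 0.5, -3.5]
finger_gap: 0.184
gripper_force: 79.6
t: 17.83
tcp_pos: [0.6988, -0.0679, 0.1065]
tool_rot: [0.649, 0.723, 0.175, 0.16]
force: [-0.2, 0.1, -3.2]
finger_gap: 0.187
gripper_force: 79.6
[ 0.0019 -0.0354 -0.0105]
```

```bash
for i in 1; do python3 -m creep '[{"slide":[0,0,0.3],"angular":[0,0,0],"claw":-1},{"slide":[0,0,0],"angular":[0,0,0],"claw":-1}]'; python3 -m creep '[{"slide":[0,0,0.3],"angular":[0,0,0],"claw":-1},{"slide":[0,0,0],"angular":[0,0,0],"claw":-1}]'; python3 -m creep '[{"slide":[0,0,0.2],"angular":[0,0,0],"claw":-1},{"slide":[0,0,0],"angular":[0,0,0],"claw":-1}]';done | grep -E "^(force|tcp)"
python3 - <<'E'
from h import *
Tc,Tb=casef(.1046,.6887,-.0334);print((np.linalg.inv(Tb)@pose())[:3,3])
E
```

```text
tcp_pos: [0.7, -0.0677, 0.1032]
force: [1.0, -0.8, -4.0]
tcp_pos: [0.7014, -0.0675, 0.1002]
force: [-1.0, 0.0, -3.6]
tcp_pos: [0.7018, -0.0675, 0.0997]
force: [-5.3, -0.4, 4.3]
[ 0.0015 -0.0353 -0.0179]
```

Contact at the predicted height. Releasing and backing out.

```bash
python3 -m creep '[{"slide":[0,0,0],"angular":[0,0,0],"claw":-0.4},{"slide":[0,0,0],"angular":[0,0,0],"claw":-0.2},{"slide":[0,0,0],"angular":[0,0,0],"claw":-0.1},{"slide":[0,0,0],"angular":[0,0,0],"claw":-0.1},{"slide":[0,0,-1],"angular":[0,0,0],"claw":-0.1},{"slide":[0,0,-2],"angular":[0,0,0],"claw":-0.1},{"slide":[0,0,-4],"angular":[0,0,0],"claw":-0.1},{"slide":[0,0,-4],"angular":[0,0,0],"claw":-0.1},{"slide":[0,0,-4],"angular":[0,0,0],"claw":-0.1},{"slide":[0,0,-4],"angular":[0,0,0],"claw":-0.1}]'
python3 - <<'E'
from h import *
import cv2
Tc,Tb=casef(.1046,.6887,-.0334);B=Tb[:3,:3];print((np.linalg.inv(Tb)@pose())[:3,3])
s=viewer.snapshot('side')
cv2.imwrite('pics/m8.png',cv2.resize(s[120:270,270:410],None,fx=4,fy=4,interpolation=cv2.INTER_CUBIC))
Rt=axes(B[:,0],-B[:,2]);plan(Rt,(Tb@[0,.1755,.13,1])[:3])
E
```

```text
t: 19.17
tcp_pos: [0.614, -0.0759, 0.2693]
tool_rot: [0.65, 0.723, 0.174, 0.16]
force: [0.7, -0.4, 0.1]
finger_gap: 0.449
gripper_force: 0.0
[-0.0001 -0.0345  0.1732]
turn 13 x [ 0.0016 -0.0004  0.1213] slide cm [ -0.4677 -21.115    5.0077] rows 5.4264285765900135
```

View pics/m8.png

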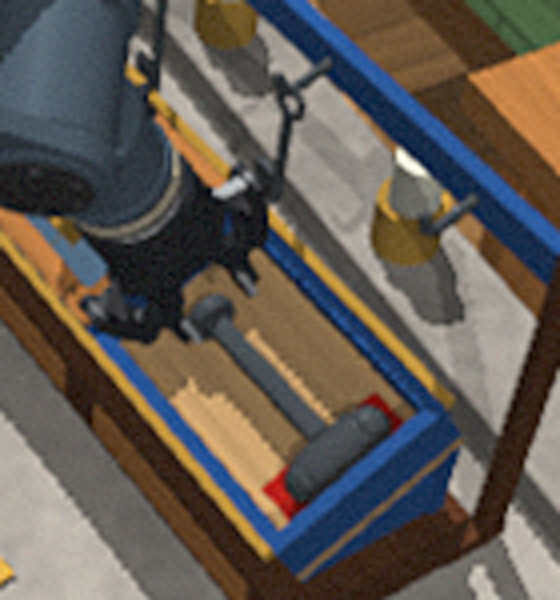

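The hammer lies flat along the bay with its head on the red felt (about (335,455)), and the gripper is clear. Next I'll turn and go to the pane handle.

```bash
python3 -m creep '[{"slide":[0,0,-2],"angular":[0,0,0.1213],"claw":0},{"slide":[0,0,0],"angular":[0,0,0.1213],"claw":0},{"slide":[0,0,0],"angular":[0,0,0.1213],"claw":0},{"slide":[0,0,0],"angular":[0,0,0.1213],"claw":0},{"slide":[0,0,0],"angular":[0,0,0.1213],"claw":0},{"slide":[0,0,0],"angular":[0,0,0.1213],"claw":0},{"slide":[0,0,0],"angular":[0,0,0.1213],"claw":0},{"slide":[0,0,0],"angular":[0,0,0.1213],"claw":0},{"slide":[0,0,0],"angular":[0,0,0.1213],"claw":0},{"slide":[0,0,0],"angular":[0,0,0.1213],"claw":0}]' >/dev/null; python3 -m creep '[{"slide":[0,0,0],"angular":[0,0,0.1213],"claw":0},{"slide":[0,0,0],"angular":[0,0,0.1213],"claw":0},{"slide":[0,0,0],"angular":[0,0,0.1213],"claw":0},{"slide":[0,-3.5,0],"angular":[0,0,0],"claw":0},{"slide":[0,-3.5,0],"angular":[0,0,0],"claw":0},{"slide":[0,-3.5,0],"angular":[0,0,0],"claw":0},{"slide":[0,-3.5,0],"angular":[0,0,0],"claw":0},{"slide":[0,-3.5,0],"angular":[0,0,0],"claw":0},{"slide":[0,-3.5,0],"angular":[0,0,0],"claw":0},{"slide":[0,0,0],"angular":[0,0,0],"claw":0}]'
python3 - <<'E'
from h import *
Tc,Tb=casef(.1046,.6887,-.0334);B=Tb[:3,:3]
Rt=axes(B[:,0],-B[:,2]);plan(Rt,(Tb@[0,.1755,.062,1])[:3])
E
```

```text
t: 20.88
tcp_pos: [0.5834, 0.1377, 0.2854]
tool_rot: [0.97, 0.052, 0.236, -0.013]
force: [-0.2, -0.4, 0.8]
finger_gap: 0.501
gripper_force: 0.0
turn 1 x [-0.0011 -0.0061  0.002 ] slide cm [ 0.0051  0.571  12.924 ] rows 3.2341458168320707
```

```bash
python3 -m creep '[{"slide":[0,0.4,0],"angular":[0,-0.006,0.002],"claw":0},{"slide":[0,0,3],"angular":[0,0,0],"claw":0},{"slide":[0,0,3],"angular":[0,0,0],"claw":0},{"slide":[0,0,2],"angular":[0,0,0],"claw":0},{"slide":[0,0,0],"angular":[0,0,0],"claw":0}]'
python3 - <<'E'
from h import *
Tc,Tb=casef(.1046,.6887,-.0334);B=Tb[:3,:3]
Rt=axes(B[:,0],-B[:,2]);plan(Rt,(Tb@[0,.1755,.062,1])[:3])
E
```

```text
t: 21.3
tcp_pos: [0.6214, 0.1294, 0.2097]
tool_rot: [0.972, 0.047, 0.23, -0.011]
force: [0.3, -0.6, -0.4]
finger_gap: 0.501
gripper_force: 0.0
turn 1 x [ 0.0043  0.0067 -0.0077] slide cm [ 0.1546 -0.6584  4.505 ] rows 1.1388678309195215
```

```bash
python3 -m creep '[{"slide":[0,-0.6,0],"angular":[0.004,0.006,-0.008],"claw":0},{"slide":[0,0,2],"angular":[0,0,0],"claw":0},{"slide":[0,0,1.5],"angular":[0,0,0],"claw":0},{"slide":[0,0,0.9],"angular":[0,0,0],"claw":0},{"slide":[0,0,0],"angular":[0,0,0],"claw":0}]'; python3 -m creep '[{"slide":[0,0,0],"angular":[0,0,0],"claw":-1},{"slide":[0,0,0],"angular":[0,0,0],"claw":-1},{"slide":[0,0,0],"angular":[0,0,0],"claw":-1},{"slide":[0,0,0],"angular":[0,0,0],"claw":-1},{"slide":[0,0,0],"angular":[0,0,0],"claw":-1},{"slide":[0,0,0],"angular":[0,0,0],"claw":-1}]' 30
python3 - <<'E'
from h import *
Tc,Tb=casef(.1046,.6887,-.0334);print((np.linalg.inv(Tb)@pose())[:3,3])
E
```

```text
t: 21.72
tcp_pos: [0.6414, 0.1392, 0.1744]
tool_rot: [0.97, 0.052, 0.236, -0.012]
force: [-0.5, 0.5, 0.3]
finger_gap: 0.496
gripper_force: 0.0
t: 22.22
tcp_pos: [0.6417, 0.1382, 0.1762]
tool_rot: [0.97, 0.052, 0.237, -0.011]
force: [-1.7, -6.1, 0.7]
finger_gap: 0.142
gripper_force: 30.3
[0.0021 0.1755 0.0676]
```

Gripped. Sliding the pane shut (23.5 cm along +tool y).

```bash
python3 -m creep '[{"slide":[0,1,0],"angular":[0,0,0],"claw":-1},{"slide":[0,2,0],"angular":[0,0,0],"claw":-1},{"slide":[0,2,0],"angular":[0,0,0],"claw":-1},{"slide":[0,2,0],"angular":[0,0,0],"claw":-1},{"slide":[0,2,0],"angular":[0,0,0],"claw":-1},{"slide":[0,2,0],"angular":[0,0,0],"claw":-1}]'; python3 -m creep '[{"slide":[0,2,0],"angular":[0,0,0],"claw":-1},{"slide":[0,2,0],"angular":[0,0,0],"claw":-1},{"slide":[0,2,0],"angular":[0,0,0],"claw":-1},{"slide":[0,2,0],"angular":[0,0,0],"claw":-1},{"slide":[0,2,0],"angular":[0,0,0],"claw":-1},{"slide":[0,1,0],"angular":[0,0,0],"claw":-1},{"slide":[0,0,0],"angular":[0,0,0],"claw":-1}]'
python3 - <<'E'
from h import *
Tc,Tb=casef(.1046,.6887,-.0334);print((np.linalg.inv(Tb)@pose())[:3,3])
E
```

```text
t: 22.72
tcp_pos: [0.6524, 0.0306, 0.1762]
tool_rot: [0.97, 0.053, 0.236, -0.013]
force: [-2.3, 2.6, 2.7]
finger_gap: 0.145
gripper_force: 30.6
t: 23.3
tcp_pos: [0.6637, -0.0814, 0.1762]
tool_rot: [0.97, 0.052, 0.236, -0.012]
force: [-8.5, -2.7, 5.2]
finger_gap: 0.144
gripper_force: 31.2
[ 0.0011 -0.0451  0.0681]
```

```bash
for i in 1; do python3 -m creep '[{"slide":[0,0.6,0],"angular":[0,0,0],"claw":-1},{"slide":[0,0.5,0],"angular":[0,0,0],"claw":-1},{"slide":[0,0,0],"angular":[0,0,0],"claw":-1}]'; python3 -m creep '[{"slide":[0,0.4,0],"angular":[0,0,0],"claw":-1},{"slide":[0,0,0],"angular":[0,0,0],"claw":-1}]';python3 -m creep '[{"slide":[0,0.3,0],"angular":[0,0,0],"claw":-1},{"slide":[0,0,0],"angular":[0,0,0],"claw":-1}]';python3 -m creep '[{"slide":[0,0.3,0],"angular":[0,0,0],"claw":-1},{"slide":[0,0,0],"angular":[0,0,0],"claw":-1}]';  done | grep -E "^(tcp|force)"
python3 - <<'E'
from h import *
Tc,Tb=casef(.1046,.6887,-.0334);print((np.linalg.inv(Tb)@pose())[:3,3])
E
```

```text
tcp_pos: [0.6645, -0.0904, 0.1761]
force: [-7.7, -1.8, 5.9]
tcp_pos: [0.6649, -0.0938, 0.1761]
force: [-7.6, -1.8, 5.5]
tcp_pos: [0.665, -0.0957, 0.1761]
force: [-8.4, 1.2, 7.5]
tcp_pos: [0.665, -0.0957, 0.1761]
force: [-5.9, 7.4, 8.7]
[ 0.0009 -0.0595  0.0681]
```

```bash
python3 -m creep '[{"slide":[0,0.5,0],"angular":[0,0,0],"claw":-1},{"slide":[0,0,0],"angular":[0,0,0],"claw":-1}]'; python3 -m creep '[{"slide":[0,-0.7,0],"angular":[0,0,0],"claw":-0.5},{"slide":[0,0,0],"angular":[0,0,0],"claw":-0.3},{"slide":[0,0,0],"angular":[0,0,0],"claw":-0.3},{"slide":[0,0,0],"angular":[0,0,0],"claw":-0.2},{"slide":[0,0,-2],"angular":[0,0,0],"claw":-0.2},{"slide":[0,0,-3],"angular":[0,0,0],"claw":0},{"slide":[0,0,-4],"angular":[0,0,0],"claw":0},{"slide":[0,0,-4],"angular":[0,0,0],"claw":0},{"slide":[0,0,-4],"angular":[0,0,0],"claw":0},{"slide":[0,0,0],"angular":[0,0,0],"claw":0}]'
python3 - <<'E'
from h import *
T=pose();im=viewer.snapshot('wrist');Tc,Tb=casef(.1046,.6887,-.0334);Ti=np.linalg.inv(Tb)
import cv2
hsv=cv2.cvtColor(im,cv2.COLOR_BGR2HSV)
# brass bar between the predicted ends: centroid of yellow pixels near the prediction at pane 0
a=proj('wrist',(Tb@[.02,-.06,.102,1])[:3],T);u,v=a.astype(int)
m=cv2.inRange(hsv[v-4:v+5,u-40:u+41],(17,110,120),(32,255,255));x=np.where(m)[1]
print('predicted u',a,'bar u',x.mean()-40+u if len(x) else None,len(x),(x.min()-40+u,x.max()-40+u) if len(x) else'')
for s in('side','scene'):
    P=(Tb@[.03,-.06,.102,1])[:3];print(s,proj(s,P))
E
```

```text
t: 24.22
tcp_pos: [0.6648, -0.0957, 0.176]
tool_rot: [0.971, 0.053, 0.234, -0.021]
force: [-3.5, 20.5, 11.7]
finger_gap: 0.143
gripper_force: 31.2
t: 25.05
tcp_pos: [0.5909, -0.109, 0.3345]
tool_rot: [0.969, 0.052, 0.242, -0.008]
force: [0.9, -0.3, -0.2]
finger_gap: 0.497
gripper_force: 0.0
predicted u [271.8838 178.1103] bar u 270.5 126 (np.int64(264), np.int64(277))
side [349.536  209.9148]
scene [271.5176 261.2803]
```

```bash
python3 -c "
from station import ticket
print(ticket.sign_off())"
```

```text
the job is handed in; nothing more can be done
None
```

The hammer lies flat in the bay with its head on the red felt, the pane is fully shut over it after its full 235 mm travel, the arm is clear of the case, and the job is handed in at about 25 s; no verdict came back.

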